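Assemble the sieve stack on the shaker

TASK

Assemble the small sieve stack on the grey shaker base: the collecting pan goes into the base first, the fine-mesh sieve into the pan, the coarse-mesh sieve into the fine one, and the knobbed lid on top. Each part must sit level and fully home in the one below, and the tape roll, the timer and the glass beaker must stay where they are.

Things in the scene. Friction and masses are not known exactly. Their poses are not given: they have to be found in the camera images.
- pan_center (a point): Collecting pan, steel, round, 31 mm high, with a closed, plain steel floor (no mesh); stands upright and open at the top. Underneath it has a tapered spigot 9 mm high (40 mm across at its foot, 49 mm at its top); above that its body is a round steel wall 56 mm across outside, 51 mm inside. The point is on its axis, half-way up (15.5 mm above its foot); z is its axis, up.
- fine_sieve_center (a point): Fine sieve, steel, round, 40 mm high, its floor a dense bronze wire mesh, 3 mm spacing; stands upright, open at the top. Underneath it has a tapered spigot 9 mm high (40 mm across at its foot, 49 mm at its top); above that its body is a round steel wall 56 mm across outside, 51 mm inside. The point is on its axis, half-way up (20 mm above its foot); z is its axis, up.
- coarse_sieve_center (a point): Coarse sieve, steel, round, 50 mm high, its floor an open bronze wire mesh, 13 mm spacing (four bars each way); stands upright, open at the top. Underneath it has a tapered spigot 9 mm high (40 mm across at its foot, 49 mm at its top); above that its body is a round steel wall 56 mm across outside, 51 mm inside. The point is on its axis, half-way up (25 mm above its foot); z is its axis, up.
- lid_center (a point): Lid, steel, 38 mm high: a tapered spigot 9 mm high underneath as on the sieves, a disc 56 mm across and 5 mm thick (9 to 14 mm above the foot) and a round knob 22 mm across that reaches from the disc (14 mm) to the top (38 mm); take it by the knob. The point is on its axis, half-way up (19 mm above its foot); z is its axis, up.
- shaker_rim (a point): Fixed shaker base: grey round housing 90 mm across, 31 mm high, with a neck 56 mm across on top, ending 45 mm above the bench: a socket 51 mm wide, 12 mm deep. The point is the centre of the socket's mouth; z is up. Spigots fit with 2 mm play here and in the pan and sieves; a part is home when its shoulder, 9 mm above its foot, rests on the rim below.
- tape_roll_center (a point): Bystander: roll of brown tape, 92 mm across, 48 mm high, lying flat. The point is its centre.
- lab_timer_center (a point): Bystander: small white timer lying on its back, 70 x 66 x 19 mm. The point is its centre, 8 mm up.
- beaker_100_center (a point): Bystander: clear glass beaker, 56 mm across, 70 mm high. The point is its centre, half-way up.
There are look-alikes about, which are no part of the job. Leave any blue or purple look-alike of the part that bears coarse_sieve_center alone.

How it is judged:
By the outcome, as a careful person would: the job done as asked, in the order asked, and still so for the second after the job is handed in, with the robot touching nothing.
It also fails if it takes over 104 s, if anything falls off the work surface, if the arm or the gripper's body presses on something with over 40 N, if the wrist force passes 120 N, or if a joint passes its speed limit or range.

ROBOT

A 6-joint arm with a two-finger parallel gripper is mounted at the origin on a cart in front of the work surface, level with it; the furniture and walls round the work are solid. World frame = base frame: x ahead of the robot, y to its left, z up, the work surface at z = 0. Lengths are in mm, angles in rad, forces in N, time in s.
With the tool pointing down it reaches from about 275 to 750 mm from the base axis. Payload 10.2 kg.
Tool frame: the origin (TCP) lies at the very end of the fingers, on their centre line; the grasp point (between the pads) lies 19 mm behind it (ctrl.grip_depth is the distance from the TCP to the grasp point, in mm); z points along the fingers, x is the direction in which the jaws open and shut, and the axes are right-handed (so a half turn about z gives the same grasp; the last joint's range is limited). The gripper opens to 85 mm and grips with 20 to 120 N. Pads are 22 mm wide; open, the fingers measure 114 mm over their backs; the gripper's body (76 mm by 85 mm) begins 54 mm behind the grasp point. The pads swing forward as they close: fully open they stand 13 mm farther back than shut.
Start: joints at [1.015, 0.313, 1.498, -0, 1.331, -0.223], TCP at [171.525, 496.196, 231.294] pointing down, gripper open.
Joint ranges: [-2.94, 2.94], [-0.97, 2.17], [0.19, 2.56], [-1.23, 4.37], [0.02, 3.11], [-2.88, 2.88]. Speed limits (rad/s): [2.39, 2.39, 3.01, 3.14, 3.14, 3.14].

INTERFACE

Orientations are given as a unit quaternion [w, x, y, z].
In Python, from rig import ctrl gives the robot as it stands.
- The arm moves only by the tool play_rows, never from a script. Its argument "motion" is a list of rows, each a list of 2 entries, a list of its own where there are three numbers: the shift along the tool's x, y, z in mm, then the turn, a rotation vector about the tool's x, y, z in degrees. A call has 1 to 20 rows; each row shifts and turns the commanded pose from where the row before left it, along the tool's axes as they then stand; what a row does not reach is not made up. A row lasts 1/12 s, in which the tool goes at most 41.7 mm and 7.16 degrees, less where a joint would pass 70% of its speed; a pose out of reach is approached as far as the arm can. A call with a gripper value outside its range is refused whole. "fingers" is the finger opening in mm, from 0 to 85.4, set as the call begins (left out, the last holds). The fingers move at their own pace and stop on an object; "squeeze" is the grip in N (left out, the last holds). Time passes only in rows, so rows that do not move let the fingers close. It gives the time, the measured TCP pose, the force and the opening at its end, in the units of the state.
- ctrl.sense(): the state, without advancing time (a new reading comes with each control period).
- ctrl.capture(name): name is "scene" or "top" or "wrist"; returns the picture (400x640x3 uint8, red, green, blue); there is no depth.
- ctrl.get_calibration(name): a dict with "K" (3x3 intrinsics, pixels), "R" (3x3) and "t" (3): a world point X has camera coordinates R X + t; the wrist camera has in their place "tool_from_camera" (4x4, takes a point from camera to tool coordinates, whose origin is the TCP and whose axes are the tool frame's). Camera axes: x right, y down, z forward; pixel columns grow to the right and rows downward; lengths in mm; the calibration is good to about 2 mm. A picture is of the moment at which its call begins: read the wrist's pose just before it. get_calibration takes no time and is no camera call.
- ctrl.finish_job(): hands the job in, once; it reports no verdict.
Trained networks look in the newest picture that a camera, given by its name, has taken for a name from the list of things; names that differ only in an ending like _2 or _b are one class to them, and where a whole thing is asked for, a point or a joint stands for the part that bears it (a point fixed in the world has none). Each returns a list of dicts, best first, with "p" (0 to 1); they miss things now and then, are a little off and sometimes report something else, mostly with a low value. They report only what shows in the picture. A call takes as long as a camera call. They do not tell look-alikes from the thing itself.
- ctrl.spot_in(camera, name): "position" ([column, row] as shares, 0 to 1, of the picture: columns of its width, rows of its height, amid what is visible of it).
The state is a dict: "time_s": time; "joints": joint angles; "dq": joint speeds; "tau": joint torques, N m; "eef_pos": TCP position; "ee_rot": TCP orientation; "force": force on the tool from outside, world axes, zero at the start; "wrist_torque": the same for the moment, N m; "grip_width": opening from 0.0 (shut) to 1.0 (fully open).
Only numpy, scipy, OpenCV 4.12 (cv2) and the standard library are available. Lean on these libraries where they do the work, as an engineer would, in place of code of your own. Each camera call takes 0.05 s, during which the arm holds its last target. There are 200 camera calls.

## Working session

There is one attempt and no reset: what is moved stays moved. The work goes in short steps, Python scripts to look and compute and a tool call to move; the robot and the scene stay as the last step left them, time stands still between calls to the robot, and variables do not carry over. Pictures are saved under pics/ and viewed, about 12 in all and at most 16, crops included, and the job is handed in when it is done.

Besides the shell and the picture viewer there is one more tool, called after ">>>" by a JSON object that holds its "method" and its "body". play_rows: Moves the arm, as the interface text tells. Its arguments: {"type":"object","properties":{"motion":{"type":"array"},"fingers":{"type":"number"},"squeeze":{"type":"number"}},"required":["motion"]}

```bash
mkdir -p pics; python3 - <<'E'
from rig import ctrl
import cv2,json
s=ctrl.sense();print(s)
for c in("scene","top"):
    im=ctrl.capture(c);cv2.imwrite(f"pics/{c}0.png",im[:,:,::-1])
    for n in["pan_center","fine_sieve_center","coarse_sieve_center","lid_center","shaker_rim","tape_roll_center","lab_timer_center","beaker_100_center"]:
        print(c,n,[(round(d['p'],2),[round(d['position'][0]*640),round(d['position'][1]*400)]) for d in ctrl.spot_in(c,n)])
    print({k:v for k,v in ctrl.get_calibration(c).items()})
print(ctrl.get_calibration("wrist"))
E
```

```text
{'time_s': 0.0, 'joints': array([ 1.01458887e+00,  3.13443125e-01,  1.49844499e+00,  9.40033030e-06,
        1.33099717e+00, -2.23379335e-01]), 'dq': array([-1.09706906e-03, -1.26994929e-03, -6.81917529e-05,  2.89701326e-04,
        8.30903699e-04,  5.45566795e-04]), 'tau': array([-6.36064324e-04, -4.12246764e+01, -2.59750164e+01, -2.02876859e-04,
        3.94647679e-03, -1.56751838e-05]), 'eef_pos': array([171.3853433 , 495.96395255, 230.73561641]), 'ee_rot': array([ 2.44856272e-04,  8.14468788e-01,  5.80207012e-01, -5.98156647e-04]), 'force': array([ 0.46932177, -0.84651422, -0.87016834]), 'wrist_torque': array([ 0.03625995,  0.00275428, -0.00715919]), 'grip_width': 1.0000314820569147}
scene pan_center [(0.64, [278, 221]), (0.44, [274, 245])]
scene fine_sieve_center [(0.52, [277, 246])]
scene coarse_sieve_center [(0.92, [241, 249]), (0.83, [363, 222]), (0.55, [249, 232])]
scene lid_center []
scene shaker_rim [(0.65, [315, 230])]
scene tape_roll_center [(0.65, [182, 244])]
scene lab_timer_center [(0.74, [249, 230])]
scene beaker_100_center [(0.74, [209, 238])]
{'K': array([[464.5731
[... 923 characters left out ...]
65731,  0.00674648],
       [-0.99079071,  0.02416991, -0.13322758],
       [ 0.13301886, -0.01005412, -0.99106251]]), 't': array([-114.77266333,  524.94866235, 1246.69133119])}
{'K': array([[342.63049388,   0.        , 320.3289283 ],
       [  0.        , 342.63049388, 198.39314554],
       [  0.        ,   0.        ,   1.        ]]), 'tool_from_camera': array([[ 9.99999607e-01,  4.40861432e-04,  7.69605991e-04,
        -1.09080002e+00],
       [-6.26324940e-04,  9.65389715e-01,  2.60810862e-01,
        -6.54841544e+01],
       [-6.27988258e-04, -2.60811241e-01,  9.65389612e-01,
        -1.42201393e+02],
       [ 0.00000000e+00,  0.00000000e+00,  0.00000000e+00,
         1.00000000e+00]])}
```

```bash
python3 - <<'E'
import cv2
a=cv2.imread("pics/scene0.png")[190:290,150:410];b=cv2.imread("pics/top0.png")[140:260,140:490]
cv2.imwrite("pics/s1.png",cv2.resize(a,None,fx=3,fy=3,interpolation=2));cv2.imwrite("pics/t1.png",cv2.resize(b,(788,270),interpolation=2))
E
```

```text
(no output)
```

View pics/s1.png

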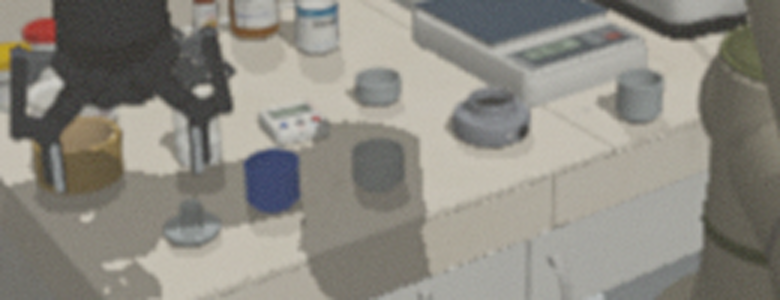

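View pics/t1.png

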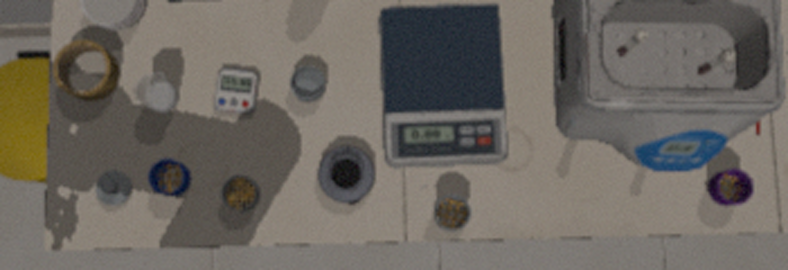

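View pics/top0.png

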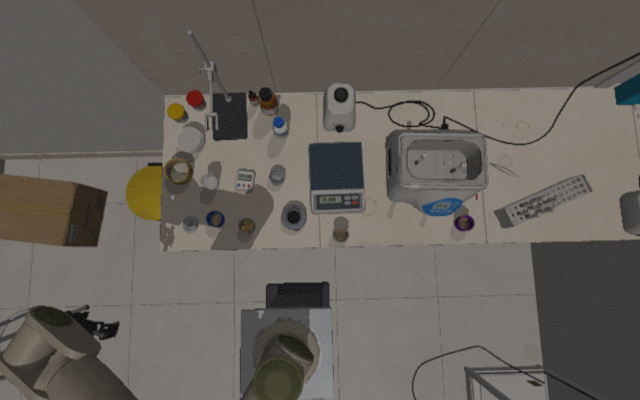

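The scene view shows the lid at crop (190,222), a blue look-alike at (272,180), grey sieves at (378,165) and (640,95), the pan at (378,87) and the base at (490,117). The top view agrees: lid (190,223), grey sieves (246,226) and (341,236), pan (277,176), base (294,217), with a purple look-alike at (464,224). I still have to tell which grey sieve is fine and which is coarse.

```bash
cat > h.py <<'E'
from rig import ctrl
import numpy as np, cv2
from scipy.spatial.transform import Rotation as Ro
def wcam(s):
    w,x,y,z=s['ee_rot'];T=np.eye(4);T[:3,:3]=Ro.from_quat([x,y,z,w]).as_matrix();T[:3,3]=s['eef_pos']
    c=ctrl.get_calibration("wrist");M=np.linalg.inv(T@c['tool_from_camera']);return c['K'],M[:3,:3],M[:3,3]
def cam(n):
    if n=="wrist": return wcam(ctrl.sense())
    c=ctrl.get_calibration(n);return c['K'],c['R'],c['t']
def back(C,px,z):
    K,R,t=C;d=R.T@np.linalg.inv(K)@[px[0],px[1],1];o=-R.T@t;return (o+d*(z-o[2])/d[2])
def proj(C,X):
    K,R,t=C;p=K@(R@np.asarray(X,float)+t);return p[:2]/p[2]
def tool(v,s):  # world shift -> tool axes
    w,x,y,z=s['ee_rot'];return Ro.from_quat([x,y,z,w]).as_matrix().T@v
E
python3 - <<'E'
from h import *
t=cam("top");s=cam("scene")
for n,pt,ps,z in[("pan",(277,177),(276,219),15),("A",(246.5,225.5),(276,245),22),("B",(341,235),(363.5,222),22),("lid",(190,223.5),(214,266),12),("base",(293.5,217),(314,229),25),("blue",(215.5,219),(241,250),25),("tape",(178,171),(176,242),24),("timer",(245,180),(247,230),10),("beaker",(210,182),(216,238),35)]:
    print(n,back(t,pt,z).round(),back(s,ps,z).round())
E
```

```text
pan [616.  23.  15.] [616.  25.  15.]
A [442. 132.  22.] [440. 134.  22.]
B [ 400. -202.   22.] [ 405. -202.   22.]
lid [455. 336.  12.] [452. 340.  12.]
base [468. -35.  25.] [456. -26.  25.]
blue [468. 241.  25.] [470. 241.  25.]
tape [645. 379.  24.] [638. 381.  24.]
timer [609. 140.  10.] [608. 146.  10.]
beaker [599. 260.  35.] [569. 276.  35.]
```

>>> {"method": "play_rows", "body": {"motion": [[[0, 0, -20], [0, 0, -6.37]], [[0, 0, -20], [0, 0, -6.37]], [[0, 0, -29], [0, 0, -6.37]], [[-29.1, 19.3, 0], [0, 0, 0]], [[-29.1, 19.3, 0], [0, 0, 0]], [[-29.1, 19.3, 0], [0, 0, 0]], [[-29.1, 19.3, 0], [0, 0, 0]], [[-29.1, 19.3, 0], [0, 0, 0]], [[-29.1, 19.3, 0], [0, 0, 0]], [[-29.1, 19.3, 0], [0, 0, 0]], [[-29.1, 19.3, 0], [0, 0, 0]], [[-29.1, 19.3, 0], [0, 0, 0]], [[-29.1, 19.3, 0], [0, 0, 0]], [[-29.1, 19.3, 0], [0, 0, 0]], [[-29.1, 19.3, 0], [0, 0, 0]], [[-29.1, 19.3, 0], [0, 0, 0]], [[-29.1, 19.3, 0], [0, 0, 0]], [[-29.1, 19.3, 0], [0, 0, 0]], [[-29.1, 19.3, 0], [0, 0, 0]]], "fingers": 85, "squeeze": 40}}

```text
time_s: 2.48
eef_pos: [481.3, 29.1, 300.4]
ee_rot: [0.0, 0.707, 0.707, 0.0]
force: [0.3, 1.5, -0.1]
grip_width: 0.989
```

```bash
python3 - <<'E'
from h import *
s=ctrl.sense();C=cam("wrist");im=ctrl.capture("wrist");cv2.imwrite("pics/w1.png",im[:,:,::-1])
print(s['time_s'],s['eef_pos'].round(1),s['ee_rot'].round(4),s['joints'].round(2))
for n,z in[("pan_center",15),("fine_sieve_center",20),("coarse_sieve_center",25),("lid_center",19),("shaker_rim",45)]:
    for d in ctrl.spot_in("wrist",n):
        p=np.array(d['position'])*[640,400];print(n,round(d['p'],2),p.round(),back(C,p,z).round())
E
```

```text
2.4833 [481.3  29.1 300.4] [1.000e-04 7.070e-01 7.073e-01 1.000e-04] [-0.18  0.17  1.49  0.    1.47 -1.75]
pan_center 0.68 [319. 264.] [623.  27.  15.]
coarse_sieve_center 0.97 [500. 148.] [465. 247.  25.]
coarse_sieve_center 0.65 [119.  95.] [ 404. -206.   25.]
coarse_sieve_center 0.37 [317. 262.] [616.  24.  25.]
lid_center 0.67 [568. 141.] [457. 332.  19.]
shaker_rim 0.92 [268. 152.] [467. -33.  45.]
```

View pics/w1.png

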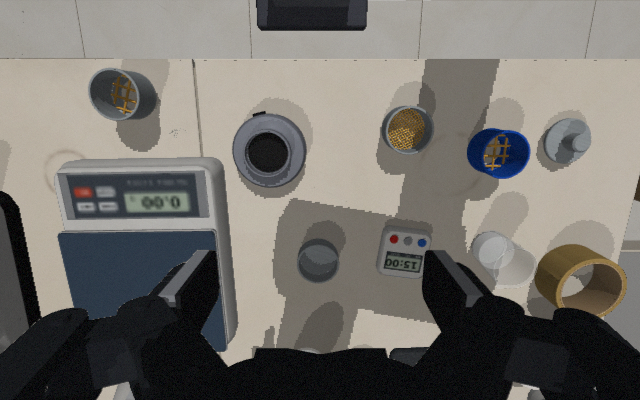

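The dense mesh at (408,130) is the fine sieve and the open grey one at (120,95) is the coarse sieve. The blue one at (498,152) is the look-alike, the lid is at (568,141), the pan at (318,260) and the base socket at (268,152). Next I look closer at the base, then at the pan.

>>> {"method": "play_rows", "body": {"motion": [[[-15.5, -3.5, 31], [0, 0, 0]], [[-15.5, -3.5, 31], [0, 0, 0]], [[-15.5, -3.5, 31], [0, 0, 0]], [[-15.5, -3.5, 31], [0, 0, 0]], [[0, 0, 0], [0, 0, 0]]]}}

```text
time_s: 3.2
eef_pos: [463.7, -31.2, 171.8]
ee_rot: [-0.004, 0.707, 0.707, -0.002]
force: [-0.7, 0.4, -0.7]
grip_width: 0.997
```

```bash
python3 - <<'E'
from h import *
s=ctrl.sense();C=cam("wrist");im=ctrl.capture("wrist");cv2.imwrite("pics/w2.png",im[:,:,::-1])
print(s['time_s'],s['eef_pos'].round(1))
for d in ctrl.spot_in("wrist","shaker_rim"):
    p=np.array(d['position'])*[640,400];print(round(d['p'],2),p.round(),back(C,p,45).round())
pts=[[proj(C,[467+r*np.cos(a),-33+r*np.sin(a),45]) for a in np.linspace(0,6.28,60)] for r in(25.5,28)]
for q in pts: cv2.polylines(im,[np.int32(q)],True,(255,0,0))
cv2.imwrite("pics/w2a.png",cv2.resize(im[100:300,170:470,::-1],None,fx=2.5,fy=2.5))
E
```

```text
3.2 [463.7 -31.2 171.8]
0.61 [318. 190.] [462. -34.  45.]
0.43 [516. 297.] [560. 141.  45.]
```

View pics/w2a.png

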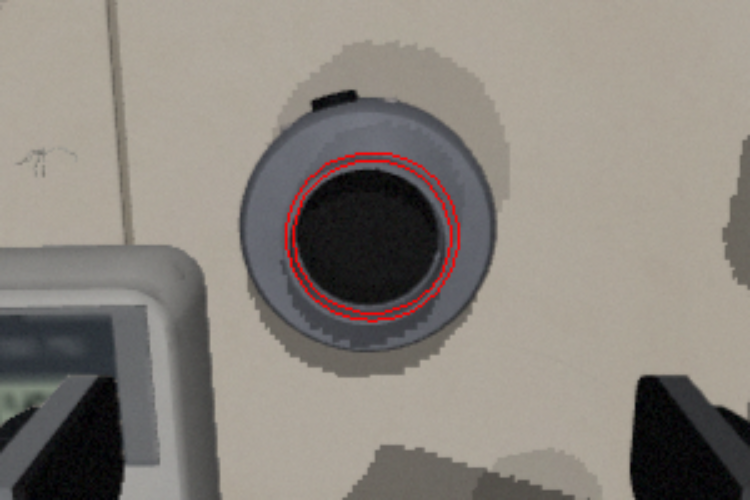

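```bash
python3 - <<'E'
from h import *
s=ctrl.sense();C=cam("wrist");im=ctrl.capture("wrist")
print(s['time_s'],s['eef_pos'].round(1),s['ee_rot'].round(4),s['dq'].round(3))
c=im[145:255,262:372,::-1].astype(float);c=np.clip((c/150)**.6*255,0,255)
big=cv2.resize(c.astype(np.uint8),None,fx=5,fy=5,interpolation=2)
for r in(25.5,28):
  q=[(proj(C,[467+r*np.cos(a),-35+r*np.sin(a),45])-[262,145]+.5)*5 for a in np.linspace(0,6.28,60)]
  for p in q[::3]: cv2.circle(big,tuple(int(v) for v in p),2,(0,0,255),-1)
cv2.imwrite("pics/w3.png",big)
E
```

```text
3.3 [466.6 -30.5 176.9] [-2.000e-04  7.068e-01  7.074e-01  0.000e+00] [ 0.018 -0.025 -0.051  0.003  0.006  0.004]
```

View pics/w3.png

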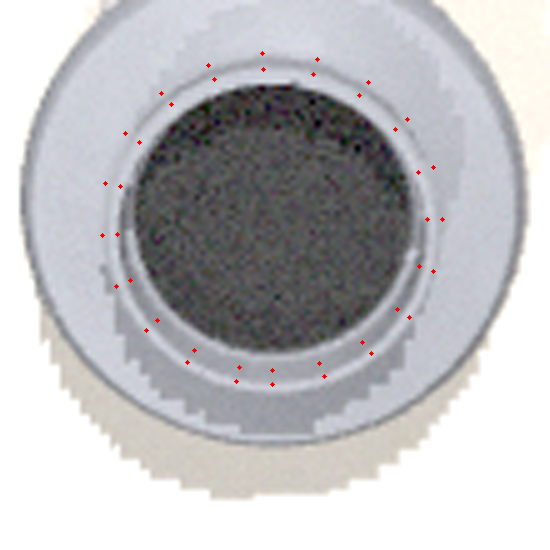

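The socket rim shows clearly. Its outer edge is centred at about (276,225) in the crop, so the rim is near (468, −34.5).

>>> {"method": "play_rows", "body": {"motion": [[[11, 30, 3], [0, 0, 0]], [[11, 30, 3], [0, 0, 0]], [[11, 30, 3], [0, 0, 0]], [[11, 30, 3], [0, 0, 0]], [[11, 30, 3], [0, 0, 0]], [[0, 0, 0], [0, 0, 0]], [[0, 0, 0], [0, 0, 0]]]}}

```text
time_s: 3.93
eef_pos: [617.7, 25.7, 162.4]
ee_rot: [0.001, 0.706, 0.708, 0.001]
force: [-0.8, 0.0, 0.2]
grip_width: 0.996
```

```bash
cat >> h.py <<'E'
def look(X,r,z,fn,half=60):
    s=ctrl.sense();C=cam("wrist");im=ctrl.capture("wrist")
    print(s['time_s'],s['eef_pos'].round(1),s['dq'].round(2))
    c0=proj(C,[X[0],X[1],z]);u,v=max(0,int(c0[0])-half),max(0,int(c0[1])-half)
    c=np.clip((im[v:v+2*half,u:u+2*half,::-1]/200.)**.6*255,0,255).astype(np.uint8)
    big=cv2.resize(c,None,fx=4,fy=4,interpolation=2)
    for a in np.linspace(0,6.28,25):
        p=(proj(C,[X[0]+r*np.cos(a),X[1]+r*np.sin(a),z])-[u,v]+.5)*4;cv2.circle(big,tuple(int(k) for k in p),2,(0,0,255),-1)
    print("centre in crop",(c0-[u,v]+.5)*4,"px/mm",4*(proj(C,[X[0],X[1]+1,z])-c0))
    cv2.imwrite(fn,big)
E
python3 -c "
from h import *
look((618,25),28,31,'pics/w4.png')"
```

```text
3.9333 [617.7  25.7 162.4] [-0.02 -0.05  0.06 -0.   -0.01 -0.01]
centre in crop [244.69451507 245.36470526] px/mm [4.87159496 0.0182045 ]
```

View pics/w4.png

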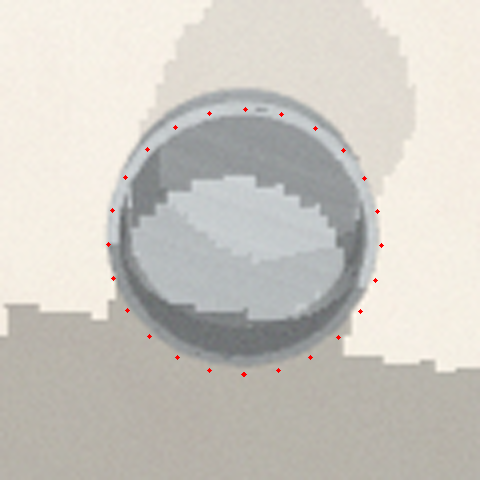

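The pan rim spans crop x 108–380 and y 98–366, so its centre is near (615.3, 25). I go down and grip it.

>>> {"method": "play_rows", "body": {"motion": [[[-0.7, -2.3, 30], [0, 0, 0]], [[0, 0, 40], [0, 0, 0]], [[0, 0, 40], [0, 0, 0]], [[0, 0, 30], [0, 0, 0]], [[0, 0, 15], [0, 0, 0]], [[0, 0, 5], [0, 0, 0]], [[0, 0, 0], [0, 0, 0]]]}}

```text
time_s: 4.57
eef_pos: [614.1, 23.3, 1.9]
ee_rot: [-0.0, 0.707, 0.707, -0.0]
force: [0.7, 1.1, 0.6]
grip_width: 0.997
```

>>> {"method": "play_rows", "body": {"motion": [[[0, 0, 0], [0, 0, 0]], [[0, 0, 0], [0, 0, 0]], [[0, 0, 0], [0, 0, 0]], [[0, 0, 0], [0, 0, 0]], [[0, 0, 0], [0, 0, 0]], [[0, 0, 0], [0, 0, 0]]], "fingers": 40, "squeeze": 40}}

```text
time_s: 5.07
eef_pos: [615.3, 23.1, 3.7]
ee_rot: [0.001, 0.707, 0.707, 0.001]
force: [-2.7, 0.2, 8.2]
grip_width: 0.654
```

>>> {"method": "play_rows", "body": {"motion": [[[0, 0, -20], [0, 0, 0]], [[0, 0, -40], [0, 0, 0]], [[0, 0, -40], [0, 0, 0]], [[0, -20, -20], [0, 0, 0]], [[-8, -35, 0], [0, 0, 0]], [[-15, -35, 0], [0, 0, 0]], [[-17, -32, 0], [0, 0, 0]], [[-17, -25, 0], [0, 0, 0]], [[0, 0, 20], [0, 0, 0]], [[0, 0, 20], [0, 0, 0]], [[0, 0, 0], [0, 0, 0]], [[0, 0, 0], [0, 0, 0]]]}}

```text
time_s: 6.07
eef_pos: [467.4, -33.9, 81.8]
ee_rot: [-0.0, 0.707, 0.707, -0.0]
force: [0.6, 0.6, -0.5]
grip_width: 0.648
```

```bash
python3 -c "
from h import *
look((468,-34.5),28,45,'pics/w5.png',75)
print(ctrl.sense()['force'],ctrl.sense()['grip_width'])"
```

```text
6.0667 [467.4 -33.9  81.8] [ 0.01 -0.02 -0.03 -0.    0.01  0.  ]
centre in crop [302.16274344 305.50120827] px/mm [7.20635994e+00 6.77499816e-03]
[ 0.75906918 -0.81920284 -1.06467814] 0.6468324559723837
```

View pics/w5.png

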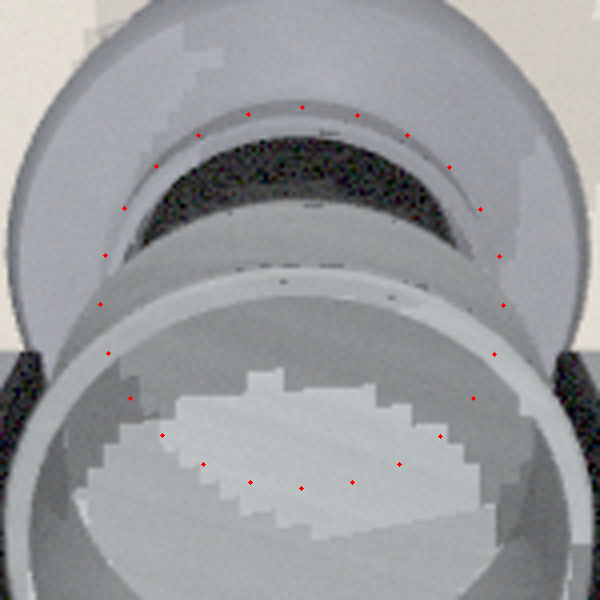

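>>> {"method": "play_rows", "body": {"motion": [[[-0.5, 0.6, 10], [0, 0, 0]], [[0, 0, 12], [0, 0, 0]], [[0, 0, 8], [0, 0, 0]], [[0, 0, 4], [0, 0, 0]], [[0, 0, 3], [0, 0, 0]], [[0, 0, 2], [0, 0, 0]], [[0, 0, 1], [0, 0, 0]], [[0, 0, 0], [0, 0, 0]]]}}

```text
time_s: 6.78
eef_pos: [468.1, -34.4, 41.4]
ee_rot: [0.0, 0.707, 0.707, 0.0]
force: [-0.3, -0.4, -0.4]
grip_width: 0.647
```

>>> {"method": "play_rows", "body": {"motion": [[[0, 0, 1], [0, 0, 0]], [[0, 0, 1], [0, 0, 0]], [[0, 0, 1], [0, 0, 0]], [[0, 0, 0.5], [0, 0, 0]], [[0, 0, 0], [0, 0, 0]]]}}

```text
time_s: 7.2
eef_pos: [468.4, -34.3, 39.6]
ee_rot: [0.0, 0.707, 0.707, 0.0]
force: [-7.6, 4.1, 23.0]
grip_width: 0.647
```

Contact comes at the expected height, so I release, back off and look.

>>> {"method": "play_rows", "body": {"motion": [[[0, 0, -1], [0, 0, 0]], [[0, 0, 0], [0, 0, 0]], [[0, 0, 0], [0, 0, 0]], [[0, 0, 0], [0, 0, 0]], [[0, 0, -20], [0, 0, 0]], [[0, 0, -40], [0, 0, 0]], [[0, 0, -40], [0, 0, 0]], [[0, 0, -36], [0, 0, 0]], [[0, 0, 0], [0, 0, 0]], [[0, 0, 0], [0, 0, 0]]], "fingers": 80}}

```text
time_s: 8.03
eef_pos: [468.7, -34.6, 176.2]
ee_rot: [0.002, 0.707, 0.707, 0.001]
force: [0.3, -0.4, -1.1]
grip_width: 0.935
```

```bash
python3 -c "
from h import *
look((468,-34.5),28,76,'pics/w6.png',75)
C=cam('scene');im=ctrl.capture('scene');p=proj(C,[468,-34,60]).astype(int);print(p)
a=cv2.imread('pics/w6.png')
c=im[p[1]-30:p[1]+30,p[0]-18:p[0]+18,::-1]
cv2.imwrite('pics/w6.png',np.hstack([cv2.resize(a,(480,480)),cv2.resize(c,(288,480),interpolation=2)]))
"
```

```text
8.0333 [468.7 -34.6 176.2] [-0.    0.05  0.06 -0.   -0.02 -0.  ]
centre in crop [305.99132984 303.81622009] px/mm [5.46125035 0.00770457]
[314 217]
```

View pics/w6.png

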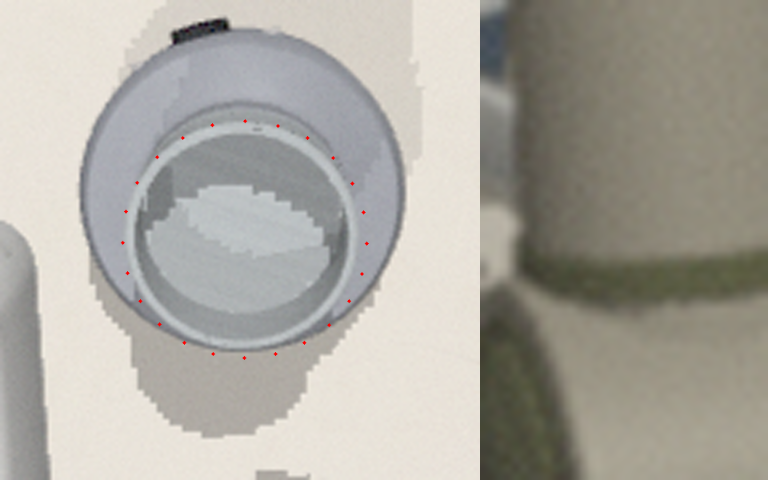

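The pan sits level and concentric in the base. Next is the fine sieve.

>>> {"method": "play_rows", "body": {"motion": [[[28, -4.6, 1], [0, 0, 0]], [[28, -4.6, 1], [0, 0, 0]], [[28, -4.6, 1], [0, 0, 0]], [[28, -4.6, 1], [0, 0, 0]], [[28, -4.6, 1], [0, 0, 0]], [[28, -4.6, 0], [0, 0, 0]], [[0, 0, 0], [0, 0, 0]], [[0, 0, 0], [0, 0, 0]]], "fingers": 80}}

```text
time_s: 8.8
eef_pos: [439.5, 134.3, 168.5]
ee_rot: [-0.001, 0.706, 0.708, -0.001]
force: [0.7, -0.2, 0.7]
grip_width: 0.938
```

```bash
python3 -c "
from h import *
look((441,133),28,40,'pics/w7.png')"
```

```text
8.8 [439.5 134.3 168.5] [-0.05 -0.01 -0.   -0.01  0.   -0.02]
centre in crop [245.53888353 245.76659066] px/mm [4.91255196 0.01723606]
```

View pics/w7.png

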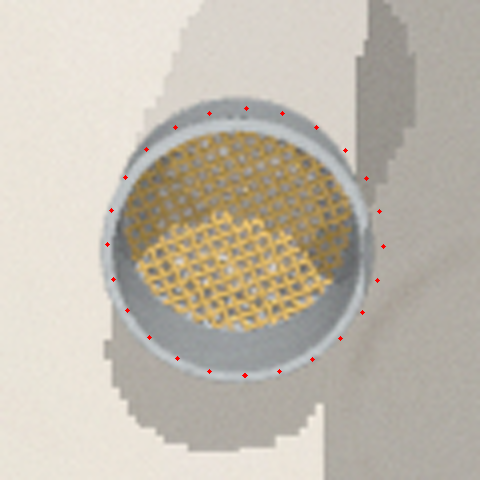

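The dense mesh is confirmed, and its rim centre is near (441.4, 131.6).

>>> {"method": "play_rows", "body": {"motion": [[[-2.5, 1.7, 25], [0, 0, 0]], [[0, 0, 40], [0, 0, 0]], [[0, 0, 40], [0, 0, 0]], [[0, 0, 30], [0, 0, 0]], [[0, 0, 15], [0, 0, 0]], [[0, 0, 7], [0, 0, 0]], [[0, 0, 0], [0, 0, 0]], [[0, 0, 0], [0, 0, 0]]]}}

```text
time_s: 9.52
eef_pos: [442.5, 130.5, 13.2]
ee_rot: [0.0, 0.707, 0.707, 0.0]
force: [-0.4, -0.3, 1.1]
grip_width: 0.938
```

>>> {"method": "play_rows", "body": {"motion": [[[0, 0, 0], [0, 0, 0]], [[0, 0, 0], [0, 0, 0]], [[0, 0, 0], [0, 0, 0]], [[0, 0, 0], [0, 0, 0]], [[0, 0, 0], [0, 0, 0]], [[0, 0, 0], [0, 0, 0]]], "fingers": 40}}

```text
time_s: 10.02
eef_pos: [442.8, 131.0, 14.3]
ee_rot: [0.001, 0.707, 0.707, 0.001]
force: [-2.0, -2.1, 8.9]
grip_width: 0.651
```

>>> {"method": "play_rows", "body": {"motion": [[[0, 0, -20], [0, 0, 0]], [[0, 0, -40], [0, 0, 0]], [[0, 0, -37], [0, 0, 0]], [[-27.6, 4.4, -10], [0, 0, 0]], [[-27.6, 4.4, 0], [0, 0, 0]], [[-27.6, 4.4, 0], [0, 0, 0]], [[-27.6, 4.4, 0], [0, 0, 0]], [[-27.6, 4.4, 0], [0, 0, 0]], [[-27.5, 4.4, 0], [0, 0, 0]], [[0, 0, 10], [0, 0, 0]], [[0, 0, 0], [0, 0, 0]], [[0, 0, 0], [0, 0, 0]]]}}

```text
time_s: 11.02
eef_pos: [468.2, -34.2, 110.0]
ee_rot: [-0.0, 0.707, 0.707, -0.0]
force: [0.4, 0.1, -0.3]
grip_width: 0.65
```

>>> {"method": "play_rows", "body": {"motion": [[[0, 0.4, 10], [0, 0, 0]], [[0, 0, 10], [0, 0, 0]], [[0, 0, 6], [0, 0, 0]], [[0, 0, 4], [0, 0, 0]], [[0, 0, 3], [0, 0, 0]], [[0, 0, 2], [0, 0, 0]], [[0, 0, 1], [0, 0, 0]], [[0, 0, 0], [0, 0, 0]]]}}

```text
time_s: 11.68
eef_pos: [469.0, -34.4, 73.8]
ee_rot: [0.0, 0.707, 0.707, 0.0]
force: [0.3, 1.2, -0.6]
grip_width: 0.648
```

>>> {"method": "play_rows", "body": {"motion": [[[0, 0, 1], [0, 0, 0]], [[0, 0, 1], [0, 0, 0]], [[0, 0, 0.8], [0, 0, 0]], [[0, 0, 0], [0, 0, 0]]]}}

```text
time_s: 12.02
eef_pos: [469.2, -34.5, 72.2]
ee_rot: [0.0, 0.707, 0.707, 0.0]
force: [-5.1, 1.7, 13.2]
grip_width: 0.644
```

Contact is at 72.2, against 72.3 expected for home. I release and go on to the coarse sieve, with a look at both.

>>> {"method": "play_rows", "body": {"motion": [[[0, 0, -0.5], [0, 0, 0]], [[0, 0, 0], [0, 0, 0]], [[0, 0, 0], [0, 0, 0]], [[0, 0, 0], [0, 0, 0]], [[0, 0, -20], [0, 0, 0]], [[0, 0, -40], [0, 0, 0]], [[0, 0, -40], [0, 0, 0]], [[0, 0, -10], [0, 0, 0]], [[-28, -11.2, 0], [0, 0, 0]], [[-28, -11.2, 0], [0, 0, 0]], [[-28, -11.2, 0], [0, 0, 0]], [[-28, -11.2, 0], [0, 0, 0]], [[-28, -11.2, 0], [0, 0, 0]], [[-28, -11.2, 0], [0, 0, 0]], [[0, 0, 0], [0, 0, 0]], [[0, 0, 0], [0, 0, 0]]], "fingers": 80}}

```text
time_s: 13.35
eef_pos: [401.4, -203.3, 181.3]
ee_rot: [-0.0, 0.708, 0.706, 0.0]
force: [-0.8, 0.4, -0.7]
grip_width: 0.937
```

```bash
python3 -c "
from h import *
look((402,-203),28,50,'pics/w8.png')
im=ctrl.capture('scene');C=cam('scene');p=proj(C,[468,-34,60]).astype(int)
c=im[p[1]-30:p[1]+30,p[0]-20:p[0]+20,::-1]
a=cv2.imread('pics/w8.png')
cv2.imwrite('pics/w8.png',np.hstack([a,cv2.resize(c,(320,480),interpolation=2)]))
"
```

```text
13.35 [ 401.4 -203.3  181.3] [ 0.05 -0.01  0.01  0.01  0.    0.01]
centre in crop [245.38865368 244.38826323] px/mm [ 4.86991236 -0.00748018]
```

View pics/w8.png

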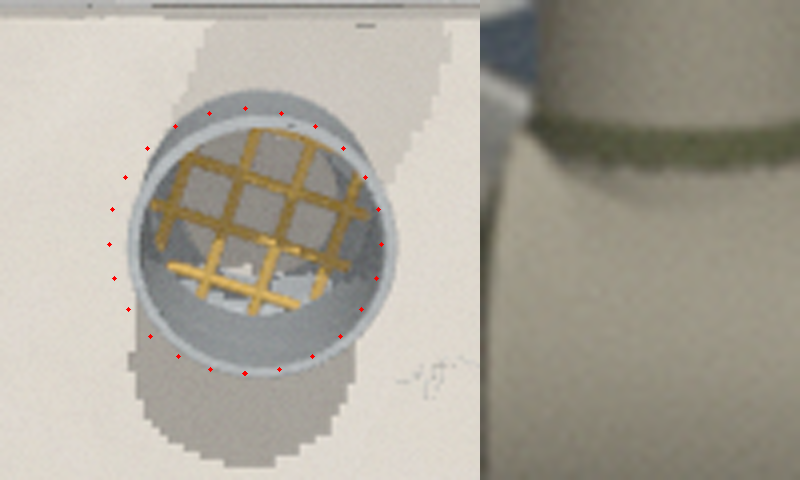

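The grey coarse sieve is confirmed, with its rim centred at crop (263,244), so near (402, −199.3).

>>> {"method": "play_rows", "body": {"motion": [[[4, 0.5, 25], [0, 0, 0]], [[0, 0, 40], [0, 0, 0]], [[0, 0, 40], [0, 0, 0]], [[0, 0, 30], [0, 0, 0]], [[0, 0, 18], [0, 0, 0]], [[0, 0, 7], [0, 0, 0]], [[0, 0, 0], [0, 0, 0]], [[0, 0, 0], [0, 0, 0]]]}}

```text
time_s: 14.12
eef_pos: [403.0, -198.3, 22.3]
ee_rot: [0.001, 0.707, 0.708, 0.0]
force: [-0.4, 1.0, 0.4]
grip_width: 0.935
```

>>> {"method": "play_rows", "body": {"motion": [[[0, 0, 0], [0, 0, 0]], [[0, 0, 0], [0, 0, 0]], [[0, 0, 0], [0, 0, 0]], [[0, 0, 0], [0, 0, 0]], [[0, 0, 0], [0, 0, 0]], [[0, 0, 0], [0, 0, 0]]], "fingers": 40}}

```text
time_s: 14.62
eef_pos: [403.0, -198.8, 23.0]
ee_rot: [0.001, 0.707, 0.707, 0.0]
force: [-1.0, 2.8, 10.5]
grip_width: 0.65
```

>>> {"method": "play_rows", "body": {"motion": [[[0, 0, -20], [0, 0, 0]], [[0, 0, -40], [0, 0, 0]], [[0, 0, -40], [0, 0, 0]], [[0, 0, -30], [0, 0, 0]], [[27.4, 11, 0], [0, 0, 0]], [[27.4, 11, 0], [0, 0, 0]], [[27.4, 11, 0], [0, 0, 0]], [[27.4, 11, 0], [0, 0, 0]], [[27.4, 11, 0], [0, 0, 0]], [[27.4, 11, 0], [0, 0, 0]], [[0, 0, 0], [0, 0, 0]], [[0, 0, 0], [0, 0, 0]]]}}

```text
time_s: 15.62
eef_pos: [468.4, -33.0, 152.0]
ee_rot: [0.0, 0.706, 0.708, 0.0]
force: [-0.4, -0.8, -1.6]
grip_width: 0.647
```

```bash
python3 -c "
from h import *
look((468.5,-34.5),28,98,'pics/w9.png',75)"
```

```text
15.6167 [468.4 -33.  152. ] [-0.05 -0.    0.01 -0.01 -0.   -0.01]
centre in crop [304.348263   305.97564767] px/mm [6.63212686 0.0240433 ]
```

View pics/w9.png

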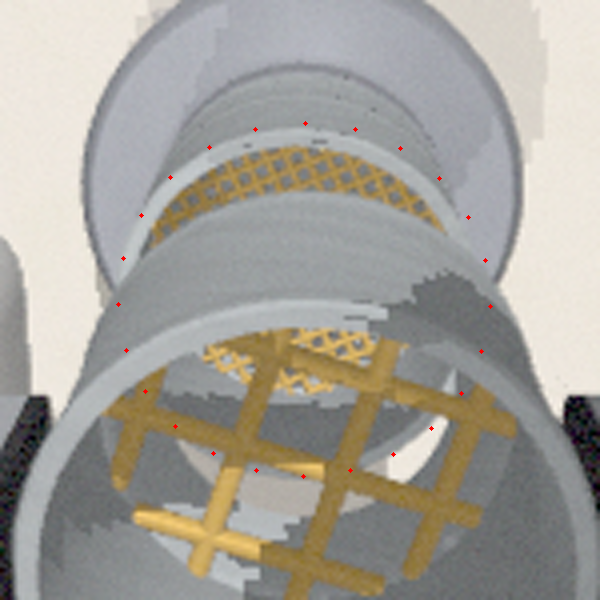

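The fine sieve is seated level and its rim lies on the predicted circle, so I lower the coarse one.

>>> {"method": "play_rows", "body": {"motion": [[[0, 0.3, 10], [0, 0, 0]], [[0, 0, 10], [0, 0, 0]], [[0, 0, 8], [0, 0, 0]], [[0, 0, 5], [0, 0, 0]], [[0, 0, 3], [0, 0, 0]], [[0, 0, 2], [0, 0, 0]], [[0, 0, 0], [0, 0, 0]]]}}

```text
time_s: 16.25
eef_pos: [468.4, -34.2, 113.3]
ee_rot: [-0.0, 0.707, 0.707, -0.0]
force: [0.1, 0.1, -0.7]
grip_width: 0.649
```

>>> {"method": "play_rows", "body": {"motion": [[[0, 0, 1], [0, 0, 0]], [[0, 0, 1], [0, 0, 0]], [[0, 0, 0.8], [0, 0, 0]], [[0, 0, 0], [0, 0, 0]]]}}

```text
time_s: 16.58
eef_pos: [469.1, -34.2, 112.3]
ee_rot: [0.001, 0.707, 0.707, 0.0]
force: [-4.3, 0.2, 12.6]
grip_width: 0.648
```

>>> {"method": "play_rows", "body": {"motion": [[[0, 0, -0.5], [0, 0, 0]], [[0, 0, 0], [0, 0, 0]], [[0, 0, 0], [0, 0, 0]], [[0, 0, 0], [0, 0, 0]], [[0, 0, -20], [0, 0, 0]], [[0, 0, -40], [0, 0, 0]], [[0, 0, -10], [0, 0, 0]], [[37, -1.4, 0], [0, 0, 0]], [[37, -1.4, 0], [0, 0, 0]], [[37, -1.4, 0], [0, 0, 0]], [[37, -1.4, 0], [0, 0, 0]], [[37, -1.4, 0], [0, 0, 0]], [[37, -1.4, 0], [0, 0, 0]], [[37, -1.4, 0], [0, 0, 0]], [[37, -1.4, 0], [0, 0, 0]], [[37, -1.4, 0], [0, 0, 0]], [[37, -1.4, 0], [0, 0, 0]], [[0, 0, 0], [0, 0, 0]], [[0, 0, 0], [0, 0, 0]]], "fingers": 75}}

```text
time_s: 18.17
eef_pos: [453.7, 337.3, 180.6]
ee_rot: [-0.0, 0.706, 0.708, -0.0]
force: [-0.9, 0.0, -1.0]
grip_width: 0.871
```

```bash
python3 -c "
from h import *
look((455,337),11,38,'pics/w10.png')"
```

```text
18.1667 [453.7 337.3 180.6] [-0.05 -0.02  0.03 -0.01 -0.   -0.01]
centre in crop [242.62030142 243.62825404] px/mm [4.68519765 0.01864154]
```

View pics/w10.png

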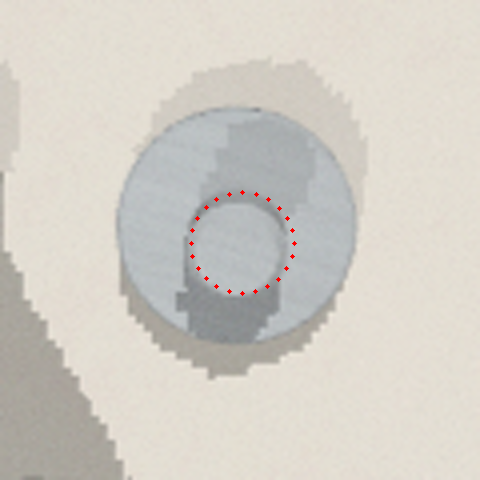

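The knob is centred at crop (238,249), so the lid is near (456, 336).

>>> {"method": "play_rows", "body": {"motion": [[[-0.2, 1.5, 25], [0, 0, 0]], [[0, 0, 40], [0, 0, 0]], [[0, 0, 40], [0, 0, 0]], [[0, 0, 30], [0, 0, 0]], [[0, 0, 18], [0, 0, 0]], [[0, 0, 9], [0, 0, 0]], [[0, 0, 0], [0, 0, 0]], [[0, 0, 0], [0, 0, 0]]], "fingers": 50}}

```text
time_s: 18.88
eef_pos: [456.5, 335.4, 20.1]
ee_rot: [0.0, 0.707, 0.707, 0.0]
force: [0.2, -0.1, -0.1]
grip_width: 0.583
```

>>> {"method": "play_rows", "body": {"motion": [[[0, 0, 0], [0, 0, 0]], [[0, 0, 0], [0, 0, 0]], [[0, 0, 0], [0, 0, 0]], [[0, 0, 0], [0, 0, 0]], [[0, 0, 0], [0, 0, 0]], [[0, 0, 0], [0, 0, 0]]], "fingers": 10}}

```text
time_s: 19.38
eef_pos: [456.5, 336.0, 20.7]
ee_rot: [0.001, 0.707, 0.707, 0.001]
force: [-0.4, -2.2, 6.1]
grip_width: 0.238
```

>>> {"method": "play_rows", "body": {"motion": [[[0, 0, -20], [0, 0, 0]], [[0, 0, -40], [0, 0, 0]], [[0, 0, -40], [0, 0, 0]], [[0, 0, -40], [0, 0, 0]], [[0, 0, -30], [0, 0, 0]], [[-37.05, 1.25, 0], [0, 0, 0]], [[-37.05, 1.25, 0], [0, 0, 0]], [[-37.05, 1.25, 0], [0, 0, 0]], [[-37.05, 1.25, 0], [0, 0, 0]], [[-37.05, 1.25, 0], [0, 0, 0]], [[-37.05, 1.25, 0], [0, 0, 0]], [[-37.05, 1.25, 0], [0, 0, 0]], [[-37.05, 1.25, 0], [0, 0, 0]], [[-37.05, 1.25, 0], [0, 0, 0]], [[-37.05, 1.25, 0], [0, 0, 0]], [[0, 0, 0], [0, 0, 0]], [[0, 0, 0], [0, 0, 0]], [[0, 0, 0], [0, 0, 0]]]}}

```text
time_s: 20.88
eef_pos: [468.4, -34.3, 189.5]
ee_rot: [0.0, 0.707, 0.707, 0.0]
force: [0.3, 0.2, -1.2]
grip_width: 0.239
```

```bash
python3 -c "
from h import *
look((468.7,-34.4),28,139,'pics/w11.png',75)"
```

```text
20.8833 [468.4 -34.3 189.5] [ 0.03 -0.    0.   -0.   -0.   -0.  ]
centre in crop [305.75270628 302.86244496] px/mm [6.74123214e+00 4.96448915e-03]
```

View pics/w11.png

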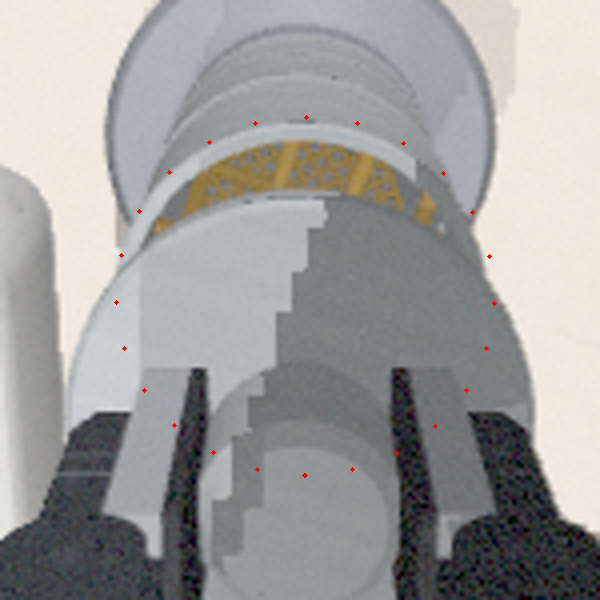

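The stack is straight and the coarse rim is within 1 mm of the prediction, so I lower the lid.

>>> {"method": "play_rows", "body": {"motion": [[[0, 0.6, 10], [0, 0, 0]], [[0, 0, 10], [0, 0, 0]], [[0, 0, 8], [0, 0, 0]], [[0, 0, 5], [0, 0, 0]], [[0, 0, 3], [0, 0, 0]], [[0, 0, 1.5], [0, 0, 0]], [[0, 0, 0], [0, 0, 0]]]}}

```text
time_s: 21.52
eef_pos: [469.1, -34.5, 151.5]
ee_rot: [-0.0, 0.707, 0.707, -0.0]
force: [-0.6, -0.2, -0.4]
grip_width: 0.237
```

>>> {"method": "play_rows", "body": {"motion": [[[0, 0, 1], [0, 0, 0]], [[0, 0, 1], [0, 0, 0]], [[0, 0, 0.8], [0, 0, 0]], [[0, 0, 0], [0, 0, 0]]]}}

```text
time_s: 21.85
eef_pos: [469.9, -34.9, 150.6]
ee_rot: [0.001, 0.707, 0.707, 0.001]
force: [-3.1, 1.4, 11.1]
grip_width: 0.239
```

Contact is at 150.6, against 150.5 expected. I release, lift and back away, then check.

>>> {"method": "play_rows", "body": {"motion": [[[0, 0, -0.5], [0, 0, 0]], [[0, 0, 0], [0, 0, 0]], [[0, 0, 0], [0, 0, 0]], [[0, 0, 0], [0, 0, 0]], [[0, 0, 0], [0, 0, 0]], [[0, 0, -20], [0, 0, 0]], [[0, 0, -40], [0, 0, 0]], [[0, 0, -40], [0, 0, 0]], [[0, 0, -20], [0, 0, 0]], [[30, 0, 0], [0, 0, 0]], [[40, 0, 0], [0, 0, 0]], [[40, 0, 0], [0, 0, 0]], [[0, 0, 0], [0, 0, 0]], [[0, 0, 0], [0, 0, 0]]], "fingers": 50}}

```text
time_s: 23.02
eef_pos: [468.8, 76.8, 269.3]
ee_rot: [-0.0, 0.706, 0.709, -0.0]
force: [0.8, -0.7, -0.4]
grip_width: 0.586
```

```bash
python3 - <<'E'
from h import *
s=ctrl.sense();C=cam("wrist");im=ctrl.capture("wrist");print(s['time_s'],s['eef_pos'].round())
o=im[:,:,::-1].copy()
for z,r in((168,11),(144,28),(139,28),(98,28),(67,28)):
  for a in np.linspace(0,6.28,25):
    p=proj(C,[468.9+r*np.cos(a),-34.5+r*np.sin(a),z]);cv2.circle(o,tuple(int(k) for k in p),1,(0,0,255),-1)
cv2.imwrite("pics/w12.png",o)
c=ctrl.capture("scene");cv2.imwrite("pics/s12.png",cv2.resize(c[170:290,150:410,::-1],None,fx=3,fy=3,interpolation=2))
E
```

```text
23.0167 [469.  77. 269.]
```

View pics/w12.png

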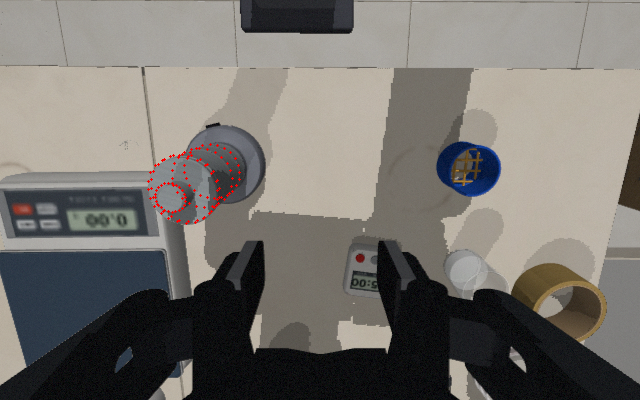

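View pics/s12.png

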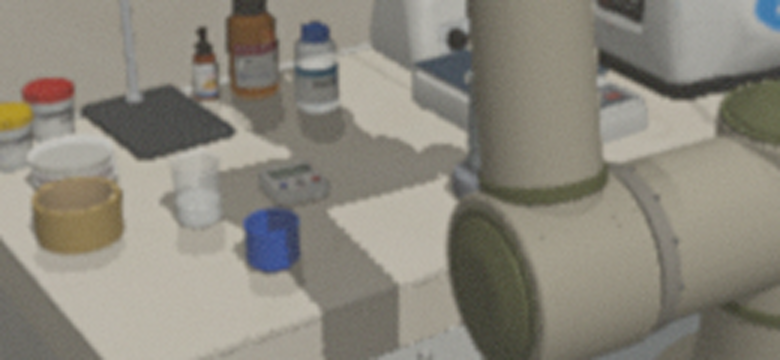

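The knob, disc and rims lie on the circles predicted for a fully seated stack. The tape roll, timer and beaker are where they were.

```bash
python3 -c "
from rig import ctrl
print(ctrl.finish_job())"
```

```text
the job is handed in; nothing more can be done
None
```

I assembled the stack on the shaker base in the order asked (pan, fine sieve, coarse sieve, lid) and handed the job in at about 23 s of the 104 s allowed. No verdict was reported.

- **Seating:** each part met its seat within about half a millimetre of the height expected for fully home. The last contact reading for each part was 11 to 23 N.
- **Final wrist picture:** the lid knob, disc and rims lay on the circles predicted for a straight, fully seated stack. It was a wide view, so it would not show an error of much under a millimetre or two.
- **Bystanders:** the tape roll, timer and beaker looked unmoved in the last wrist and scene pictures. I judged this by eye and did not measure it. The blue and purple look-alikes were not touched.
- **Not checked:** the arm hid the stack from the scene camera, so there is no side view of it. The check right after placing the pan used a reference circle 9 mm too high, so there I only judged by eye that it was level and centred. The later pictures agreed with it being seated.

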